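# Take the electrode assembly off high-voltage test

### The job

The electrode assembly has finished its high-voltage test. Turn the isolator switch handle from ON to OFF so that it snaps into its stop, and only then withdraw the telescoping contact probe from the terminal: push the slim contact tube fully home into its sleeve first, then the sleeve fully home into the barrel. Leave the electrode assembly standing where it is, and let go.

Things in the scene. Friction and masses are not known exactly. Their poses are not given: they have to be found in the camera images.
- isolator: Grey plastic isolator box, 90 x 90 x 80 mm, screwed to the bench, its rotary switch handle on top. Origin at the centre of its underside, z up; a steel plate on the lid carries a ring mark on the box's +y side (OFF) and a bar mark on its +x side (ON). At yaw 0 the box axes are the world axes.
- switch_handle (a joint): Angle of the black switch handle about the upright axis through the box's centre: 0 = ON, 1.571 = OFF, counter-clockwise positive seen from above, so switching off is a quarter turn counter-clockwise. Hard stops at both ends. A spring snap resists with up to 0.3 N m (most near ON), passes centre at 0.785 rad and then carries the handle on to the OFF stop by itself.
- handle_grip (a point): Point on the switch axis, 111 mm above the bench, in the handle's bar grip; turns with it. The bar is 17 mm thick (point y), 52 mm long (point x, -28 to +24 mm, then an 11 mm thick nose to +33 mm that points at the mark) and stands 91 to 121 mm above the bench, over a 39 mm disc (83 to 91 mm).
- probe_stand: Stand of the contact probe, fixed to the bench: aluminium foot 60 x 110 x 10 mm, two ribbed white insulators and, in two square clamps (46 mm wide, tops 150 mm high), a level aluminium barrel of 38 mm diameter. Origin at the centre of the foot's underside. The tubes run along its +y axis, 128 mm above the bench; the barrel's mouth is at y = 50 mm.
- sleeve (a joint): How far the sleeve (25 mm steel tube) stands out of the barrel: 0 = fully home (collar against the barrel's mouth), 0.055 m = fully out. Stays where left; moves along the stand's y axis, needs about 9 N.
- sleeve_collar (a point): Centre of the sleeve's end collar, 33 mm diameter, 14 mm long, on the tube axis.
- contact_tube (a joint): How far the slim contact tube (16 mm brass tube) stands out of the sleeve: 0 = fully home (its black grip against the sleeve's collar), 0.055 m = fully out. Stays where left, needs about 3 N, so a push on its grip slides it before the sleeve moves; once it is home the push goes on to the sleeve.
- grip_center (a point): Centre of the black grooved grip on the contact tube, on the tube axis: 30 mm diameter, 26 mm long along the stand's y, with a 38 mm flange 3 mm thick at its far (+y) end. Take it from above across the tube (fingers closing along the stand's x). Beyond it a 9 mm brass rod runs on to the contact.
- contact_tip (a point): Underside of the copper contact leaf at the end of the thin rod, 110 mm beyond the grip centre along the stand's +y, 6 mm below the tube axis; at the start it lies on a terminal of the electrode assembly.
- electrode_assy: Loose electrode assembly on the bench beyond the probe: cream ceramic plate 98 x 146 mm, its top 101 mm above the bench, on a saddle over a copper cylinder, with two terminal studs up to 120 mm high. 0.5 kg. Origin at the centre of its underside. Its nearest edge is about 50 mm beyond the grip at the start.
- lamp_ring (a point): Centre of the black ring of the magnifier lamp that hangs, fixed, behind and above the electrode assembly: 290 mm outside diameter, from 380 to 460 mm above the bench; its arm runs from there back past the robot's left side, 460 to 570 mm above the bench. Keep the arm clear of it: do not lift high near the probe.

How it is judged:
By the outcome, as a careful person would: the job done as asked, in the order asked, and still so for the second after the job is handed in, with the robot touching nothing.
It also fails if it takes over 45 s, if anything falls off the work surface, if the arm or the gripper's body presses on something with over 40 N, if the wrist force passes 120 N, or if a joint passes its speed limit or range.

### The arm

A 7-joint arm with a two-finger parallel gripper is mounted at the origin on the work surface; the furniture and walls round the work are solid. World frame = base frame: x ahead of the robot, y to its left, z up, the work surface at z = 0. Lengths are in m, angles in rad, forces in N, time in s.
With the tool pointing down it reaches from about 0.425 to 0.875 m from the base axis. Payload 4.7 kg.
Tool frame: the origin (TCP) lies between the finger pads; the fingertips stand 14 mm ahead of it and the grasp point (between the pads) lies 5 mm behind it; z points along the fingers, y is the line along which they close (so a half turn about z gives the same grasp; the last joint's range is limited). The gripper opens to 87 mm and grips with 3 to 60 N. Pads are 19 mm wide; open, the fingers measure 117 mm over their backs; the gripper's body (75 mm by 190 mm) begins 51 mm behind the grasp point.
Start: joints at [1.338, 0.321, -0.07, 1.45, 0.023, 1.371, -0.057], TCP at [0.159, -0.63, 0.237] pointing down, gripper open.
Joint ranges: [-2.86, 2.86], [-0.3, 2.09], [-1.38, 1.24], [0.06, 2.45], [-1.56, 4.7], [0.09, 2.05], [-2.69, 2.69]. Speed limits (rad/s): [2.57, 2.57, 3.14, 3.14, 3.14, 3.14, 3.14].

### API

Orientations are given as a rotation vector (axis times angle).
In Python, from bench import ctrl gives the robot as it stands.
- The arm moves only by the tool step_arm, never from a script. Its argument "commands" is a list of rows, each an object with "travel": the shift along the tool's x, y, z in m, a list of three; "turn": the turn, a rotation vector about the tool's x, y, z in degrees, a list of three. A call has 1 to 5 rows; each row is the pose to reach, as a shift and turn from the pose commanded when the call began, along the tool's axes at that moment; what a row does not reach only later rows make up. A row lasts 1/10 s, in which the tool goes at most 50 mm and 8.59 degrees, less where a joint would pass 70% of its speed; a pose out of reach is approached as far as the arm can. A call with a gripper value outside its range is refused whole. "gripper" is the opening, from 0 (shut) to 1 (fully open), set as the call begins (left out, the last holds). The fingers move at their own pace and stop on an object; "force" is the grip in N (left out, the last holds). Time passes only in rows, so rows that repeat a pose let the fingers close. It gives the time, the measured TCP pose, the force, the opening and the grip force at its end, in the units of the state.
- ctrl.get_state(): the state, without advancing time (a new reading comes with each control period).
- ctrl.get_image(name): name is "scene" or "top" or "wrist"; returns the picture (384x512x3 uint8, red, green, blue); there is no depth.
- ctrl.camera_model(name): a dict with "fx", "fy", "cx", "cy" (pixels), "R" (3x3) and "t" (3): a world point X has camera coordinates R X + t; the wrist camera has in their place "T_tool_cam" (4x4, takes a point from camera to tool coordinates, whose origin is the TCP and whose axes are the flange's). Camera axes: x right, y down, z forward; pixel columns grow to the right and rows downward; lengths in m; the calibration is good to about 2 mm. A picture is of the moment at which its call begins: read the wrist's pose just before it. camera_model takes no time and is no camera call.
- ctrl.close_job(): hands the job in; it is judged then, once.
The state is a dict: "time": time; "joint_positions": joint angles; "qd": joint speeds; "joint_torque": joint torques, N m; "position": TCP position; "tool_rot": TCP orientation; "ft_force": force on the tool from outside, world axes, zero at the start; "torque": the same for the moment, N m; "grip_width": opening from 0.0 (shut) to 1.0 (fully open); "grip_force": force on a finger pad.
Only numpy, scipy, OpenCV 4.12 (cv2) and the standard library are available. Lean on these libraries where they do the work, as an engineer would, in place of code of your own. Each camera call takes 0.05 s, during which the arm holds its last target. There are 200 camera calls.

## Working session

There is one attempt and no reset: what is moved stays moved. The work goes in short steps, Python scripts to look and compute and a tool call to move; the robot and the scene stay as the last step left them, time stands still between calls to the robot, and variables do not carry over. Pictures are saved under pics/ and viewed, at most 10 in all, crops included, and the job is handed in when it is done.

Besides the shell and the picture viewer there is one more tool, called after ">>>" as name([rows], argument=value, ...), one row to a line, values as JSON. step_arm: Moves the arm, as the interface text tells. Its arguments: {"type":"object","properties":{"commands":{"type":"array"},"gripper":{"type":"number"},"force":{"type":"number"}},"required":["commands"]}

```bash
mkdir -p pics; python3 - <<'E'
from bench import ctrl
import cv2,numpy as np
s=ctrl.get_state();print({k:np.round(v,3) for k,v in s.items()})
for n in("scene","top"):
    cv2.imwrite(f"pics/{n}0.png",ctrl.get_image(n)[:,:,::-1])
    m=ctrl.camera_model(n);print(n,{k:np.round(v,4).tolist() for k,v in m.items()}, (-np.array(m['R']).T@m['t']).round(3))
print(ctrl.camera_model("wrist"))
E
```

```text
{'time': np.float64(0.0), 'joint_positions': array([ 1.338,  0.322, -0.07 ,  1.452,  0.023,  1.371, -0.057]), 'qd': array([-0.001, -0.001, -0.001,  0.001, -0.001, -0.001, -0.   ]), 'joint_torque': array([-0.0000e+00, -4.9128e+01, -4.0400e-01, -3.1253e+01, -6.4000e-02,
        4.4000e-02,  0.0000e+00]), 'position': array([ 0.159, -0.63 ,  0.235]), 'tool_rot': array([-3.116e+00, -3.860e-01,  1.000e-03]), 'ft_force': array([-0.314, -0.175,  0.414]), 'torque': array([-0.004, -0.02 ,  0.033]), 'grip_force': np.float64(0.0), 'grip_width': np.float64(1.001)}
scene {'fx': 378.9995, 'fy': 378.9995, 'cx': 263.7278, 'cy': 189.9082, 'R': [[-0.5079, 0.8612, -0.0182], [0.5749, 0.3232, -0.7517], [-0.6415, -0.3923, -0.6592]], 't': [0.3723, -0.1128, 1.5554]} [1.252 0.326 0.947]
top {'fx': 466.2936, 'fy': 466.2936, 'cx': 257.7681, 'cy': 194.9437, 'R': [[0.0291, -0.9994, 0.016], [-0.9972, -0.0302, -0.0685], [0.0689, -0.014, -0.9975]], 't': [-0.1191, 0.5642, 1.2851]} [ 0.478 -0.084  1.322]
{'fx': 297.2692103280649, 'fy': 297.2692103280649, 'cx': 258.0182830394457, 'cy': 191.41428200211521, 'T_tool_cam': array([[-2.12641412e-04, -9.68143994e-01, -2.50394012e-01,
         6.87118331e-02],
       [ 9.99999784e-01, -5.03251098e-05, -6.54645902e-04,
        -7.43537529e-04],
       [ 6.21190392e-04, -2.50394097e-01,  9.68143796e-01,
        -1.48630100e-01],
       [ 0.00000000e+00,  0.00000000e+00,  0.00000000e+00,
         1.00000000e+00]])}
```

View pics/scene0.png

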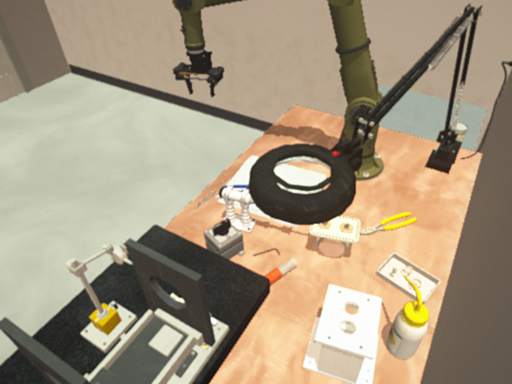

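View pics/top0.png

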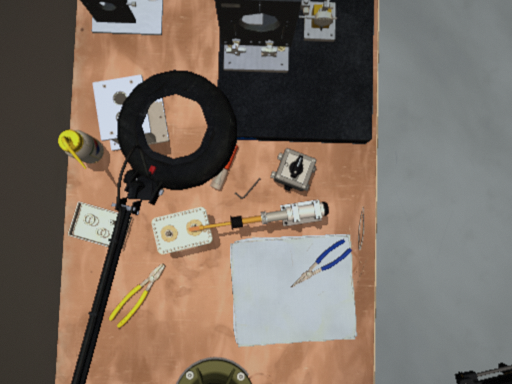

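The top view shows the isolator at about (295,170), with the probe running from the barrel (320,210) past the grip (236,222) to a terminal (195,228). I'll zoom in on that area.

```bash
python3 - <<'E'
import cv2
a=cv2.imread("pics/top0.png")[140:260,180:340]
cv2.imwrite("pics/c0.png",cv2.resize(a,None,fx=5,fy=5,interpolation=cv2.INTER_CUBIC))
E
```

```text
(no output)
```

View pics/c0.png

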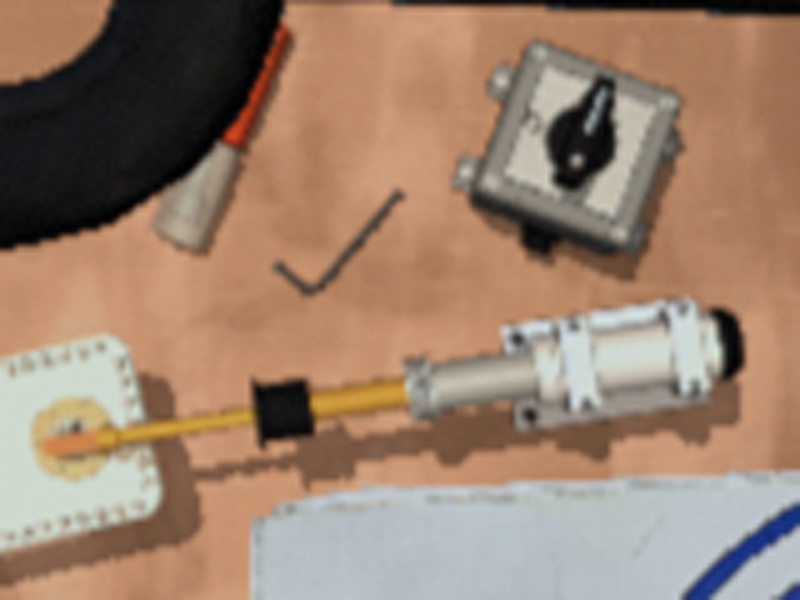

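```bash
cat > h.py <<'E'
import numpy as np
from bench import ctrl
from scipy.spatial.transform import Rotation as R
def ray(n,u,v,z,st=None):
    m=ctrl.camera_model(n); d=np.array([(u-m['cx'])/m['fx'],(v-m['cy'])/m['fy'],1])
    if n=="wrist":
        T=np.eye(4);T[:3,:3]=R.from_rotvec(st['tool_rot']).as_matrix();T[:3,3]=st['position'];T=T@m['T_tool_cam']
        c=T[:3,3];d=T[:3,:3]@d
    else:
        Rm=np.array(m['R']);c=-Rm.T@m['t'];d=Rm.T@d
    return c+d*(z-c[2])/d[2]
def rel(p,rv=None):
    "shift/turn(deg) in tool axes from measured pose"
    s=ctrl.get_state();T=R.from_rotvec(s['tool_rot'])
    out=T.inv().apply(np.array(p)-s['position'])
    return out, None if rv is None else np.degrees((T.inv()*rv).as_rotvec())
E
python3 - <<'E'
from h import *
f=lambda u,v,z:ray("top",180+(u-2)/5,140+(v-2)/5,z)
P={k:f(*a) for k,a in dict(nose=(606,80,.121),tail=(568,188,.121),b1=(535,42,.08),b2=(680,100,.08),b3=(635,250,.08),b4=(475,190,.08),grip=(284,412,.128),collar=(420,387,.128),barrelend=(715,342,.128),tip=(50,444,.122)).items()}
for k,p in P.items():print(k,p.round(4))
c=np.mean([P['b%d'%i] for i in(1,2,3,4)],0);print('box',c)
for a,b in(('tail','nose'),('b4','b1'),('b3','b2'),('b4','b3'),('b1','b2'),('barrelend','grip'),('barrelend','collar'),('collar','grip'),('grip','tip')):
    d=P[b]-P[a];print(a,b,np.degrees(np.arctan2(d[1],d[0])).round(1),np.linalg.norm(d).round(4))
print(R.from_rotvec(ctrl.get_state()['tool_rot']).as_matrix().round(3))
E
```

```text
nose [ 0.6665 -0.2098  0.121 ]
tail [ 0.6095 -0.1914  0.121 ]
b1 [ 0.6924 -0.1754  0.08  ]
b2 [ 0.6634 -0.2542  0.08  ]
b3 [ 0.5817 -0.2317  0.08  ]
b4 [ 0.6113 -0.1452  0.08  ]
grip [ 0.4892 -0.0482  0.128 ]
collar [ 0.504  -0.1173  0.128 ]
barrelend [ 0.5315 -0.2682  0.128 ]
tip [0.4693 0.0713 0.122 ]
box [ 0.63720258 -0.20161856  0.08      ]
tail nose -17.9 0.06
b4 b1 -20.4 0.0865
b3 b2 -15.4 0.0847
b4 b3 -108.9 0.0915
b1 b2 -110.2 0.084
barrelend grip 100.9 0.2241
barrelend collar 100.4 0.1534
collar grip 102.1 0.0707
grip tip 99.4 0.1212
[[ 0.97   0.244 -0.   ]
 [ 0.244 -0.97   0.002]
 [-0.    -0.002 -1.   ]]
```

Box centre is about (0.637, -0.202) with yaw about -18.5°. The grip is about (0.489, -0.048), and the stand's +y points at about 101°. The handle length (60 mm) and box size agree with the description, so I'm moving to hover over the handle.

>>> step_arm([
  {"travel": [0.044,-0.023,0],"turn": [0,0,6.5]},
  {"travel": [0.088,-0.046,0],"turn": [0,0,13]},
  {"travel": [0.132,-0.07,0],"turn": [0,0,19.5]},
  {"travel": [0.176,-0.093,0],"turn": [0,0,26]},
  {"travel": [0.22,-0.116,0],"turn": [0,0,32.5]},
], gripper=1)

```text
time: 0.6
position: [0.3448, -0.4623, 0.2362]
tool_rot: [-3.1, 0.509, 0.001]
ft_force: [1.3, -0.8, -0.9]
grip_width: 1.0
grip_force: 0.0
```

```bash
python3 - <<'E'
from h import *
s=ctrl.get_state();print(s['time'],s['position'].round(3),s['joint_positions'].round(2),R.from_rotvec(s['tool_rot']).as_matrix().round(3)[:,0])
print(rel((.637,-.2015,.235),R.from_euler('z',-18.5,degrees=True)*R.from_euler('x',180,degrees=True)))
E
```

```text
0.6 [ 0.345 -0.462  0.236] [ 1.03  0.17 -0.16  1.64  0.03  1.34 -1.03] [ 0.948 -0.32  -0.   ]
(array([ 0.19348766, -0.3405495 ,  0.00121943]), array([-0.00819351,  0.02141058, -0.1398008 ]))
```

>>> step_arm([
  {"travel": [0.023,-0.04,0],"turn": [0,0,0]},
  {"travel": [0.046,-0.081,0],"turn": [0,0,0]},
  {"travel": [0.07,-0.122,0],"turn": [0,0,0]},
  {"travel": [0.093,-0.163,0],"turn": [0,0,0]},
  {"travel": [0.116,-0.204,0],"turn": [0,0,0]},
])

```text
time: 1.1
position: [0.519, -0.3055, 0.2362]
tool_rot: [3.101, -0.501, -0.001]
ft_force: [0.9, -0.1, 0.4]
grip_width: 1.002
grip_force: 0.0
```

>>> step_arm([
  {"travel": [0.023,-0.04,0],"turn": [0,0,0]},
  {"travel": [0.046,-0.081,0],"turn": [0,0,0]},
  {"travel": [0.077,-0.134,0],"turn": [0,0,0]},
  {"travel": [0.077,-0.134,0],"turn": [0,0,0]},
  {"travel": [0.077,-0.134,0],"turn": [0,0,0]},
])

```text
time: 1.6
position: [0.6346, -0.2008, 0.2355]
tool_rot: [-3.101, 0.493, 0.002]
ft_force: [0.5, -0.2, -0.1]
grip_width: 0.999
grip_force: 0.0
```

```bash
python3 - <<'E'
from h import *
import cv2
s=ctrl.get_state();print(s['time'],s['position'].round(4),s['tool_rot'].round(3),s['joint_positions'].round(2))
cv2.imwrite("pics/w1.png",ctrl.get_image("wrist")[:,:,::-1])
print(rel((.637,-.2015,.235),R.from_euler('z',-18.5,degrees=True)*R.from_euler('x',180,degrees=True)))
E
```

```text
1.6 [ 0.6346 -0.2008  0.2355] [-3.101e+00  4.930e-01  2.000e-03] [ 0.55  0.38 -0.38  1.4   0.14  1.39 -1.71]
(array([ 0.00294495, -0.00334867,  0.00063397]), array([0.0326345 , 0.09684661, 0.22783235]))
```

View pics/w1.png

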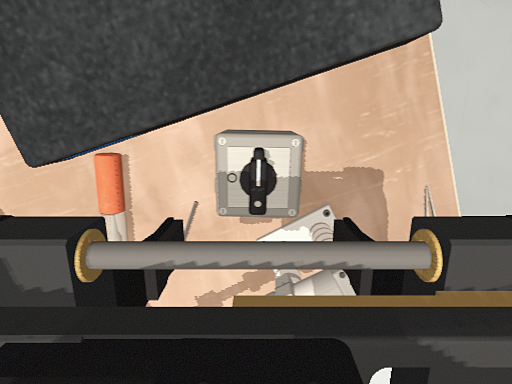

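The handle is upright in the wrist view, so the tool is aligned with it: nose at (258,149), tail at (257,212). The ring mark (OFF) is on the left, which is world +y.

```bash
python3 - <<'E'
from h import *
s=ctrl.get_state()
for u,v,z in((258,149,.121),(257,212,.121),(217,138,.08),(301,138,.08),(299,216,.08),(217,216,.08)):
    p=ray("wrist",u,v,z,s);print(p.round(4), rel(p)[0].round(4))
E
```

```text
[ 0.67   -0.2149  0.121 ] [ 0.0387 -0.0011  0.1146]
[ 0.6148 -0.1956  0.121 ] [-0.0198 -0.002   0.1147]
[ 0.6891 -0.1775  0.08  ] [ 0.0452 -0.0425  0.1555]
[ 0.6625 -0.2581  0.08  ] [0.0452 0.0423 0.1556]
[ 0.5832 -0.2328  0.08  ] [-0.0381  0.0432  0.1557]
[ 0.611  -0.1487  0.08  ] [-0.038  -0.0454  0.1557]
```

>>> step_arm([
  {"travel": [0.005,-0.0015,0.035],"turn": [0,0,0]},
  {"travel": [0.005,-0.0015,0.07],"turn": [0,0,0]},
  {"travel": [0.005,-0.0015,0.1],"turn": [0,0,0]},
  {"travel": [0.005,-0.0015,0.12],"turn": [0,0,0]},
  {"travel": [0.005,-0.0015,0.126],"turn": [0,0,0]},
])

```text
time: 2.15
position: [0.635, -0.2072, 0.1075]
tool_rot: [3.099, -0.507, -0.009]
ft_force: [-0.5, -0.5, 0.9]
grip_width: 0.998
grip_force: 0.0
```

>>> step_arm([
  {"travel": [0,0,0],"turn": [0,0,0]},
  {"travel": [0,0,0],"turn": [0,0,0]},
  {"travel": [0,0,0],"turn": [0,0,0]},
  {"travel": [0,0,0],"turn": [0,0,0]},
  {"travel": [0,0,0],"turn": [0,0,0]},
], gripper=0.1, force=25)

```text
time: 2.65
position: [0.6391, -0.2043, 0.1114]
tool_rot: [3.101, -0.501, 0.002]
ft_force: [-0.2, 0.8, 0.1]
grip_width: 0.629
grip_force: 0.0
```

>>> step_arm([
  {"travel": [0,0,0.002],"turn": [0,0,0]},
  {"travel": [0,0,0.002],"turn": [0,0,0]},
  {"travel": [0,0,0.002],"turn": [0,0,0]},
  {"travel": [0,0,0.002],"turn": [0,0,0]},
  {"travel": [0,0,0.002],"turn": [0,0,0]},
])

```text
time: 3.15
position: [0.6396, -0.2012, 0.1085]
tool_rot: [-3.098, 0.498, -0.001]
ft_force: [1.4, 3.8, -1.0]
grip_width: 0.191
grip_force: 25.0
```

>>> step_arm([
  {"travel": [0,0,0],"turn": [0,0,0]},
  {"travel": [0,0,0],"turn": [0,0,0]},
  {"travel": [0,0,0],"turn": [0,0,0]},
])

```text
time: 3.45
position: [0.6396, -0.2012, 0.1085]
tool_rot: [-3.098, 0.498, -0.001]
ft_force: [2.5, 5.3, -0.7]
grip_width: 0.196
grip_force: 25.0
```

>>> step_arm([
  {"travel": [0,-0.002,0],"turn": [0,0,-6]},
  {"travel": [0,-0.002,0],"turn": [0,0,-13]},
  {"travel": [0,-0.002,0],"turn": [0,0,-20]},
  {"travel": [0,-0.002,0],"turn": [0,0,-27]},
  {"travel": [0,-0.002,0],"turn": [0,0,-34]},
], force=40)

```text
time: 3.95
position: [0.6396, -0.2011, 0.1084]
tool_rot: [-3.11, -0.436, -0.001]
ft_force: [1.0, 1.5, -1.0]
grip_width: 0.195
grip_force: 40.0
```

>>> step_arm([
  {"travel": [0,0,0],"turn": [0,0,-7]},
  {"travel": [0,0,0],"turn": [0,0,-14]},
  {"travel": [0,0,0],"turn": [0,0,-21]},
  {"travel": [0,0,0],"turn": [0,0,-28]},
  {"travel": [0,0,0],"turn": [0,0,-35]},
])

```text
time: 4.45
position: [0.6396, -0.2011, 0.1085]
tool_rot: [-2.834, -1.352, -0.001]
ft_force: [1.5, 2.2, -0.7]
grip_width: 0.189
grip_force: 40.0
```

>>> step_arm([
  {"travel": [0,0,0],"turn": [0,0,-7]},
  {"travel": [0,0,0],"turn": [0,0,-14]},
  {"travel": [0,0,0],"turn": [0,0,-20]},
  {"travel": [0,0,0],"turn": [0,0,-23]},
  {"travel": [0,0,0],"turn": [0,0,-23]},
])

```text
time: 4.95
position: [0.6395, -0.2012, 0.1085]
tool_rot: [-2.515, -1.881, -0.002]
ft_force: [2.0, 4.3, 0.2]
grip_width: 0.193
grip_force: 40.0
```

```bash
python3 - <<'E'
from h import *
s=ctrl.get_state();print(s['ft_force'],s['torque'],np.degrees(2*np.arctan2(s['tool_rot'][1],s['tool_rot'][0])),s['joint_positions'].round(2))
E
```

```text
[2.02558349 4.29452973 0.22728892] [ 0.68934284  0.00551215 -0.740173  ] -286.4194250799656 [ 0.75  0.53 -0.66  1.52  0.34  1.2  -0.25]
```

A torque of -0.74 Nm against the turn means the handle is on the OFF stop. Releasing and lifting.

>>> step_arm([
  {"travel": [0,0,0],"turn": [0,0,0]},
  {"travel": [0,0,0],"turn": [0,0,0]},
  {"travel": [0,0,0],"turn": [0,0,0]},
  {"travel": [0,0,0],"turn": [0,0,0]},
], gripper=0.7)

```text
time: 5.35
position: [0.6391, -0.203, 0.1086]
tool_rot: [2.515, 1.882, -0.001]
ft_force: [0.9, 0.4, -0.1]
grip_width: 0.473
grip_force: 0.0
```

>>> step_arm([
  {"travel": [0,0,-0.02],"turn": [0,0,0]},
  {"travel": [0,0,-0.06],"turn": [0,0,0]},
  {"travel": [0,0,-0.1],"turn": [0,0,0]},
  {"travel": [0,0,-0.125],"turn": [0,0,0]},
  {"travel": [0,0,-0.125],"turn": [0,0,0]},
])

```text
time: 5.85
position: [0.6415, -0.2026, 0.2388]
tool_rot: [2.51, 1.878, 0.007]
ft_force: [-0.1, 1.0, -0.2]
grip_width: 0.702
grip_force: 0.0
```

```bash
python3 - <<'E'
from h import *
import cv2
s=ctrl.get_state();print(s['time'],s['position'].round(4),s['tool_rot'].round(3))
cv2.imwrite("pics/w2.png",ctrl.get_image("wrist")[:,:,::-1])
p=np.array((.4892,-.0482,.235))
print(rel(p,R.from_euler('z',101,degrees=True)*R.from_euler('x',180,degrees=True)))
E
```

```text
5.85 [ 0.6415 -0.2026  0.2388] [2.51  1.878 0.007]
(array([ 1.05550478e-01, -1.88510318e-01,  5.46297791e-05]), array([  0.23002152,   0.09965957, -27.37274564]))
```

View pics/w2.png

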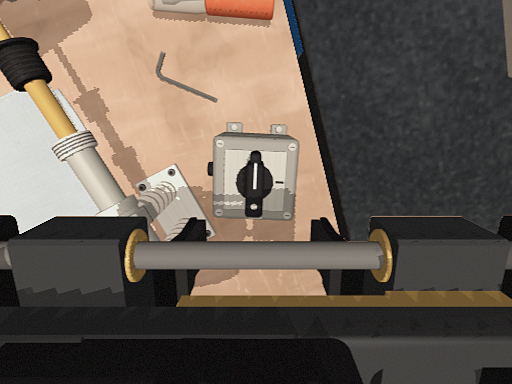

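The handle now points at the OFF side: it is upright in the picture at (255,180), and the bar mark is exposed on its right. Next I'll check lamp clearance around the grip and measure the grip again from this view.

```bash
python3 - <<'E'
from h import *
s=ctrl.get_state()
for z in(.40,.42,.44):print(z,ray("top",177.5,130,z).round(3),ray("scene",303,183,z).round(3), ray("top",237,130,z).round(3),ray("top",170,190,z).round(3))
g=ray("wrist",27,64,.128,s);c=ray("wrist",75,145,.128,s);print(g,c,np.degrees(np.arctan2(*(g-c)[1::-1])))
E
```

```text
0.4 [0.666 0.067 0.4  ] [0.656 0.065 0.4  ] [ 0.67  -0.052  0.4  ] [0.546 0.077 0.4  ]
0.42 [0.662 0.064 0.42 ] [0.678 0.074 0.42 ] [ 0.666 -0.052  0.42 ] [0.544 0.073 0.42 ]
0.44 [0.658 0.061 0.44 ] [0.7   0.084 0.44 ] [ 0.662 -0.053  0.44 ] [0.543 0.07  0.44 ]
[ 0.49399745 -0.04673801  0.128     ] [ 0.50309663 -0.11648631  0.128     ] 97.43267439372885
```

```bash
cat >> h.py <<'E'
def Rg(t,yaw=100.7): return R.from_euler('z',yaw,degrees=True)*R.from_euler('x',180,degrees=True)*R.from_euler('y',t,degrees=True)
E
python3 - <<'E'
from h import *
a,b=rel((.492,-.055,.21),Rg(10));print(a.round(4),b.round(1),R.from_rotvec(ctrl.get_state()['tool_rot']).as_matrix().round(2))
E
```

```text
[ 0.0998 -0.184   0.0251] [  2.6   9.9 -27. ] [[ 0.28  0.96  0.  ]
 [ 0.96 -0.28 -0.  ]
 [-0.    0.   -1.  ]]
```

>>> step_arm([
  {"travel": [0.02,-0.036,0.005],"turn": [0.5,2,-5.4]},
  {"travel": [0.04,-0.073,0.01],"turn": [1,4,-10.8]},
  {"travel": [0.06,-0.11,0.015],"turn": [1.6,6,-16.2]},
  {"travel": [0.08,-0.147,0.02],"turn": [2.1,8,-21.6]},
  {"travel": [0.1,-0.184,0.025],"turn": [2.6,9.9,-27]},
], gripper=0.85)

```text
time: 6.4
position: [0.4885, -0.0537, 0.2066]
tool_rot: [-1.908, -2.309, -0.165]
ft_force: [0.0, 0.1, 0.8]
grip_width: 0.847
grip_force: 0.0
```

>>> step_arm([
  {"travel": [0,0,0],"turn": [0,0,0]},
  {"travel": [0,0,0],"turn": [0,0,0]},
  {"travel": [0,0,0],"turn": [0,0,0]},
])

```text
time: 6.7
position: [0.4912, -0.0557, 0.2082]
tool_rot: [-1.916, -2.307, -0.165]
ft_force: [-0.5, 0.1, 0.4]
grip_width: 0.851
grip_force: 0.0
```

```bash
python3 - <<'E'
from h import *
import cv2
s=ctrl.get_state();print(s['time'],s['position'].round(4),s['joint_positions'].round(2))
w=ctrl.get_image("wrist")[:,:,::-1]; sc=ctrl.get_image("scene")[:,:,::-1]
cv2.imwrite("pics/w3.png",cv2.resize(np.hstack([w,sc]),(800,300)))
cv2.imwrite("pics/w3raw.png",w)
a,b=rel((.492,-.055,.21),Rg(10));print(a.round(4),b.round(1))
E
```

```text
6.7 [ 0.4912 -0.0557  0.2082] [ 1.01  0.13 -0.89  1.8  -0.07  1.32  0.33]
[ 0.0006  0.0005 -0.0015] [-0.2 -0.2 -0.1]
```

View pics/w3.png

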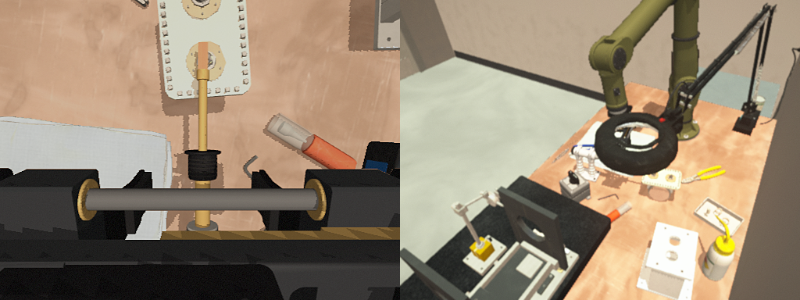

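The grip is central in the wrist picture at about (260,210) full-size, the tube axis is nearly upright, and the arm is clear of the lamp. I'll measure the grip with a mask.

```bash
python3 - <<'E'
from h import *
import cv2
w=cv2.imread("pics/w3raw.png");m=(w.max(2)<75).astype(np.uint8)[180:245,225:300]
for r in range(0,65,4):
    x=np.flatnonzero(m[r]); print(r+180,(x.min()+225,x.max()+225,len(x)) if len(x) else '')
b=w[100:180,240:285].astype(int);y=(b[:,:,2]-b[:,:,0]>60)
for r in(20,40,60,75):
    x=np.flatnonzero(y[r]);print('rod',r+100,x.min()+240,x.max()+240) if len(x) else 0
s=ctrl.get_state()
for u,v,z in((260,191,.145),(260,234,.143),(260,120,.128),(260,300,.128),(260,212,.128)):
    p=ray("wrist",u,v,z,s);print(p.round(4))
E
```

```text
180 
184 
188 
192 (np.int64(239), np.int64(278), 29)
196 (np.int64(236), np.int64(281), 46)
200 (np.int64(241), np.int64(276), 36)
204 (np.int64(241), np.int64(277), 37)
208 (np.int64(241), np.int64(277), 37)
212 (np.int64(241), np.int64(277), 37)
216 (np.int64(241), np.int64(277), 37)
220 (np.int64(241), np.int64(277), 37)
224 (np.int64(241), np.int64(277), 37)
228 (np.int64(242), np.int64(276), 35)
232 
236 
240 
244 
rod 120 254 264
rod 140 254 265
rod 160 242 284
rod 175 242 284
[ 0.4886 -0.0302  0.145 ]
[ 0.4947 -0.0626  0.143 ]
[0.4785 0.024  0.128 ]
[ 0.5056 -0.1203  0.128 ]
[ 0.4921 -0.0481  0.128 ]
```

```bash
python3 - <<'E'
from h import *
q=Rg(5,100.6);z=q.as_matrix()[:,2];c=np.array((.4922,-.0487,.128))
a,b=rel(c+.005*z,q);print(a.round(4),b.round(1))
a,b=rel(c-.035*z,q);print(a.round(4),b.round(1))
E
```

```text
[-0.0083  0.0022  0.0853] [-0.2 -5.2  0. ]
[-0.0047  0.002   0.0455] [-0.2 -5.2  0. ]
```

>>> step_arm([
  {"travel": [-0.003,0.001,0.025],"turn": [0,-3,0]},
  {"travel": [-0.005,0.002,0.045],"turn": [0,-5,0]},
  {"travel": [-0.0065,0.002,0.065],"turn": [0,-5,0]},
  {"travel": [-0.0083,0.0022,0.085],"turn": [0,-5,0]},
  {"travel": [-0.0083,0.0022,0.085],"turn": [0,-5,0]},
])

```text
time: 7.3
position: [0.49, -0.0472, 0.1211]
tool_rot: [-1.955, -2.36, -0.082]
ft_force: [-0.5, -0.2, -0.7]
grip_width: 0.85
grip_force: 0.0
```

```bash
python3 - <<'E'
from h import *
q=Rg(5,100.6);z=q.as_matrix()[:,2];c=np.array((.4922,-.0487,.128))
a,b=rel(c+.005*z,q);print(a.round(4),b.round(1),ctrl.get_state()['ft_force'].round(1))
E
```

```text
[-0.0013  0.0019 -0.0021] [-0.4 -0.3  0.1] [-0.5 -0.2 -0.7]
```

>>> step_arm([
  {"travel": [0,0.001,-0.001],"turn": [0,0,0]},
  {"travel": [0,0.001,-0.001],"turn": [0,0,0]},
  {"travel": [0,0.001,-0.001],"turn": [0,0,0]},
  {"travel": [0,0.001,-0.001],"turn": [0,0,0]},
  {"travel": [0,0.001,-0.001],"turn": [0,0,0]},
], gripper=0.2, force=20)

```text
time: 7.8
position: [0.4927, -0.0477, 0.1248]
tool_rot: [-1.959, -2.364, -0.084]
ft_force: [0.3, -0.6, -0.8]
grip_width: 0.481
grip_force: 0.0
```

>>> step_arm([
  {"travel": [0,0,0],"turn": [0,0,0]},
  {"travel": [0,0,0],"turn": [0,0,0]},
  {"travel": [0,0,0],"turn": [0,0,0]},
  {"travel": [0,0,0],"turn": [0,0,0]},
])

```text
time: 8.2
position: [0.4905, -0.0479, 0.1243]
tool_rot: [-1.956, -2.361, -0.078]
ft_force: [-5.0, 0.1, 5.9]
grip_width: 0.338
grip_force: 20.0
```

```bash
python3 - <<'E'
from h import *
q=Rg(5,100.6);z=q.as_matrix()[:,2];c=np.array((.4922,-.0487,.128));s=ctrl.get_state()
a,b=rel(c+.005*z,q);print(a.round(4),b.round(1),s['ft_force'].round(1),s['torque'].round(2))
d=R.from_rotvec(s['tool_rot']).inv().apply([np.cos(np.radians(100.6)),np.sin(np.radians(100.6)),0]);print(-.1*d,-.055*d)
E
```

```text
[-0.0008  0.0015  0.0012] [-0.5 -0.1  0.1] [-5.   0.1  5.9] [-0.3   1.18  0.06]
[-0.09959845 -0.00022561 -0.0089497 ] [-0.05477915 -0.00012408 -0.00492234]
```

Held at 29.4 mm, as expected. Pushing the tube home, easing off the side load slightly as I go.

>>> step_arm([
  {"travel": [-0.006,-0.0015,-0.0015],"turn": [0,0,0]},
  {"travel": [-0.016,-0.0015,-0.0024],"turn": [0,0,0]},
  {"travel": [-0.026,-0.0015,-0.0033],"turn": [0,0,0]},
  {"travel": [-0.036,-0.0015,-0.0042],"turn": [0,0,0]},
  {"travel": [-0.046,-0.0015,-0.0051],"turn": [0,0,0]},
], force=30)

```text
time: 8.7
position: [0.4989, -0.0941, 0.1246]
tool_rot: [-1.957, -2.362, -0.082]
ft_force: [-2.0, 3.0, -6.8]
grip_width: 0.329
grip_force: 30.0
```

```bash
cat >> h.py <<'E'
def push(y=100.6):
    s=ctrl.get_state();u=np.array([np.cos(np.radians(y)),np.sin(np.radians(y)),0]);x=np.array([u[1],-u[0],0])
    p=s['position']-np.array((.4905,-.0479,.1243))
    print('t',s['time'],'along',round(p@u,4),'lat',round(p@x,4),'dz',round(p[2],4),'F along/x/z',(s['ft_force']@np.array([u,x,[0,0,1]]).T).round(1),'step-.1:',(R.from_rotvec(s['tool_rot']).inv().apply(-.1*u)).round(4),s['tool_rot'].round(3))
E
python3 -c "
from h import *
push()"
```

```text
t 8.7 along -0.047 lat -0.0002 dz 0.0003 F along/x/z [ 3.3 -1.4 -6.8] step-.1: [-0.0996 -0.0002 -0.0091] [-1.957 -2.362 -0.082]
```

>>> step_arm([
  {"travel": [-0.01,0,-0.0001],"turn": [0,0,0]},
  {"travel": [-0.02,0,-0.001],"turn": [0,0,0]},
  {"travel": [-0.03,0,-0.0019],"turn": [0,0,0]},
  {"travel": [-0.04,0,-0.0028],"turn": [0,0,0]},
  {"travel": [-0.05,0,-0.0037],"turn": [0,0,0]},
])

```text
time: 9.2
position: [0.5075, -0.1406, 0.1245]
tool_rot: [-1.953, -2.36, -0.084]
ft_force: [-6.9, 8.7, 2.0]
grip_width: 0.334
grip_force: 30.0
```

```bash
python3 -c "
from h import *
push()"
```

```text
t 9.2 along -0.0943 lat -0.0003 dz 0.0002 F along/x/z [ 9.8 -5.2  2. ] step-.1: [-0.0996 -0.0003 -0.0094] [-1.953 -2.36  -0.084]
```

>>> step_arm([
  {"travel": [-0.004,-0.001,-0.0004],"turn": [0,0,0]},
  {"travel": [-0.008,-0.0015,-0.0007],"turn": [0,0,0]},
  {"travel": [-0.012,-0.0015,-0.0011],"turn": [0,0,0]},
  {"travel": [-0.016,-0.0015,-0.0015],"turn": [0,0,0]},
  {"travel": [-0.018,-0.0015,-0.0017],"turn": [0,0,0]},
])

```text
time: 9.7
position: [0.5088, -0.1481, 0.1244]
tool_rot: [-1.939, -2.355, -0.096]
ft_force: [-9.6, 29.3, 5.4]
grip_width: 0.333
grip_force: 30.0
```

```bash
python3 -c "
from h import *
push()"
```

```text
t 9.7 along -0.1019 lat -0.0004 dz 0.0001 F along/x/z [30.5 -4.1  5.4] step-.1: [-0.0994 -0.0009 -0.0109] [-1.939 -2.355 -0.096]
```

Stopped at 102 mm with 30 N, so it should be home. I'll ease the push, release, raise a little and check.

>>> step_arm([
  {"travel": [0.003,0,0],"turn": [0,0,0]},
  {"travel": [0.006,0,0],"turn": [0,0,0]},
  {"travel": [0.008,0,0.0005],"turn": [0,0,0]},
])

```text
time: 10.0
position: [0.5088, -0.1478, 0.1245]
tool_rot: [-1.95, -2.362, -0.088]
ft_force: [-3.1, 9.8, -1.3]
grip_width: 0.337
grip_force: 30.0
```

>>> step_arm([
  {"travel": [0,0,0],"turn": [0,0,0]},
  {"travel": [0,0,0],"turn": [0,0,0]},
  {"travel": [0,0,0],"turn": [0,0,0]},
  {"travel": [0,0,0],"turn": [0,0,0]},
  {"travel": [0,0,0],"turn": [0,0,0]},
], gripper=0.8)

```text
time: 10.5
position: [0.5097, -0.1536, 0.1252]
tool_rot: [-1.96, -2.363, -0.084]
ft_force: [-0.3, -0.4, 0.2]
grip_width: 0.701
grip_force: 0.0
```

>>> step_arm([
  {"travel": [0,0,-0.02],"turn": [0,0,0]},
  {"travel": [0,0,-0.04],"turn": [0,0,0]},
  {"travel": [0,0,-0.06],"turn": [0,0,0]},
  {"travel": [0,0,-0.075],"turn": [0,0,0]},
  {"travel": [0,0,-0.075],"turn": [0,0,0]},
])

```text
time: 11.0
position: [0.5122, -0.1599, 0.2016]
tool_rot: [-1.961, -2.366, -0.085]
ft_force: [-0.6, -0.4, -0.0]
grip_width: 0.798
grip_force: 0.0
```

```bash
python3 - <<'E'
from h import *
import cv2
push()
w=ctrl.get_image("wrist")[:,:,::-1]; sc=ctrl.get_image("scene")[140:300,160:373,::-1]
cv2.imwrite("pics/w4.png",np.hstack([cv2.resize(w,(400,300)),cv2.resize(sc,(400,300))]));cv2.imwrite("pics/w4raw.png",w)
E
```

```text
t 11.0 along -0.1141 lat 0.0007 dz 0.0773 F along/x/z [-0.3 -0.7 -0. ] step-.1: [-0.0996 -0.0002 -0.0087] [-1.961 -2.366 -0.085]
```

View pics/w4.png

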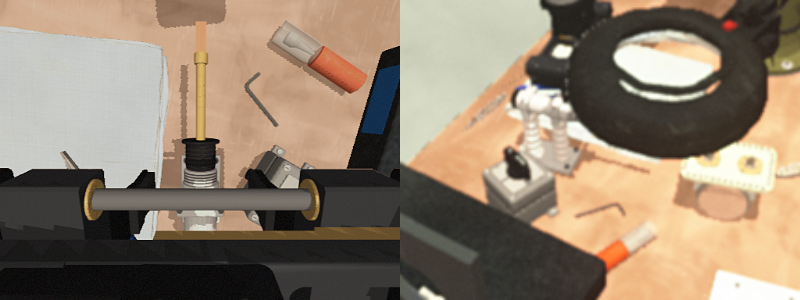

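In the wrist view the grip sits against the collar at about (200,155), the contact is off the terminal and the assembly is still standing. I'll move aside to see the barrel mouth from above.

>>> step_arm([
  {"travel": [-0.03,0,-0.013],"turn": [0,0,0]},
  {"travel": [-0.07,0,-0.026],"turn": [0,0,0]},
  {"travel": [-0.115,0,-0.03],"turn": [0,0,0]},
  {"travel": [-0.16,0,-0.034],"turn": [0,0,0]},
  {"travel": [-0.205,0,-0.038],"turn": [0,0,0]},
])

```text
time: 11.6
position: [0.5491, -0.3646, 0.2173]
tool_rot: [-1.956, -2.362, -0.083]
ft_force: [0.7, 0.5, 1.2]
grip_width: 0.801
grip_force: 0.0
```

>>> step_arm([
  {"travel": [-0.04,0,-0.004],"turn": [0,0,0]},
  {"travel": [-0.06,0,-0.006],"turn": [0,0,0]},
  {"travel": [-0.06,0,-0.006],"turn": [0,0,0]},
])

```text
time: 11.9
position: [0.5592, -0.4262, 0.2162]
tool_rot: [-1.962, -2.356, -0.082]
ft_force: [0.0, 0.3, 0.2]
grip_width: 0.803
grip_force: 0.0
```

```bash
python3 - <<'E'
from h import *
import cv2
print(ctrl.get_state()['position'])
t=ctrl.get_image("top")[:,:,::-1];cv2.imwrite("pics/t5raw.png",t)
w=cv2.imread("pics/w4raw.png")[165:310,190:325]
cv2.imwrite("pics/t5.png",np.hstack([cv2.resize(t[150:250,180:330],(450,300),interpolation=2),cv2.resize(w,(280,300),interpolation=2)]))
E
```

```text
[ 0.55919003 -0.4261704   0.21624952]
```

View pics/t5.png

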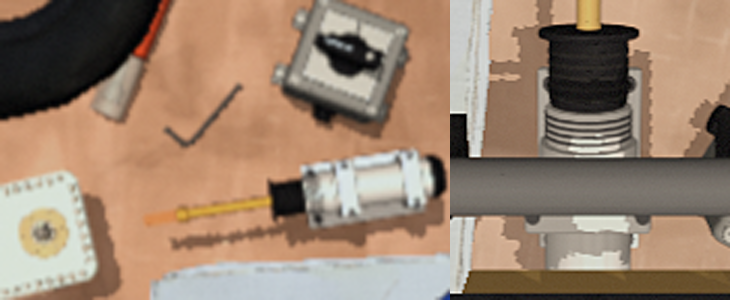

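The top view shows the grip at (287,198) hard against the collar and barrel mouth with no brass or sleeve visible between them. The handle points to OFF, the electrode stud is where it was, and the robot is clear.

```bash
python3 -c "
from bench import ctrl
print(ctrl.close_job())"
```

```text
the job is handed in; nothing more can be done
None
```

Job handed in at about 12 s on the robot clock: the isolator is on its OFF stop, then the contact tube and sleeve were pushed home in one push to a hard stop (30 N), the electrode assembly is still standing in place, and the gripper is open and clear.

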